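# Rake a pair of heels out of a tilt bin

### The job

Swing the wide tilt bin with the pair of wooden heels in it forward out of its rack as far as it goes, rake both heels out over its front lip so that they end up lying in the tray below, then swing the empty bin back fully shut. Leave the narrow bin of punches shut, and do not knock over or shove the shoe last, the tin of eyelets or the brass die.

Things in the scene. Friction and masses are not known exactly. Their poses are not given: they have to be found in the camera images.
- heel_rack: Fixed wooden rack of the wide tilt bin (with the two heels). Origin on the bench straight below the middle of the bin's hinge line; x to the rack's back, y along the hinge, z up. It spans x -20 to 150 mm, y -111 to 111 mm; the 12 mm cheeks are 85 mm high, the back board (x 138 to 150 mm) 75 mm. No roof: the bin is open from above.
- heel_bin_hinge (a point): Middle of the wide bin's hinge line, 50 mm above the bench, axes as the rack's. Sheet bin, 186 mm wide inside. Shut: level floor at hinge height runs 130 mm back; forwards the front rises 30 mm at 24 degrees, then 45 mm at 45 degrees (the ramp) to the lip. Fully open: floor slopes 34 degrees down to the hinge, the 30 mm flat 10 degrees further down, then the ramp rises 11 degrees to the lip.
- heel_bin_lip (a point): Middle of the wide bin's front lip (inner face, end of the ramp); turns with the bin. Shut it lies 59 mm in front of and 44 mm above the hinge, fully open 74 mm in front and 3 mm above. A rolled 8 mm edge lies beneath it. Side walls: 26 mm high over the front flats, 40 mm over the floor. Heels slide or can be pushed down the tilted floor, up the ramp and over the lip.
- heel_bin_rear (a point): Middle of the top edge of the wide bin's low rear wall (3 mm thick, 12 mm above the floor); turns with the bin. Shut it lies 128 mm behind and 12 mm above the hinge, fully open 99 mm behind and 82 mm above. Pressing the raised rear, or the floor just before it, down shuts the bin.
- heel_bin (a joint): Angle of the wide bin, rad: 0 shut, grows as its front swings forward and down, 0.60 fully open at a stop. The hinge is stiff (about 0.25 N m of friction; with the weight some 6 to 12 N at the lip to start it), so the bin stays where it is left. It can be swung open by pushing on the inside of the ramp near the lip.
- heel_a_mid (a point): Centre (half-way up) of one loose beech boot heel, a D-shaped block with a dark rubber top piece, 72 mm long (x), 70 mm wide (y), 28 mm thick (z), 85 g nominal; round end to -x, straight face at +36 mm in x. At first it lies flat on the wide bin's floor, on the +y side of the rack's middle.
- heel_b_mid (a point): Centre of the other heel, the same, at first on the -y side of the rack's middle.
- tray: Fixed shallow steel tray under the open bin's lip, 160 mm (x) by 206 mm (y), 26 mm high, walls and floor 4 mm. Origin at the centre of its underside, axes nearly parallel to the rack's; its rear wall lies below the ramp.
- punch_rack: Bystander: a like rack with a narrow bin (90 mm inside; rack spans y -63 to 63 mm, x -20 to 150 mm), holding two steel hole punches. Fixed; origin and axes as the other rack's.
- punch_bin (a joint): Angle of the narrow bin, rad: 0 shut. To be left shut.
- last: Bystander: ochre wooden shoe last, loose, about 190 mm long, 68 mm wide, 95 mm high; origin at its underside.
- tin: Bystander: squat open tin of copper eyelets, loose, 84 mm across, 45 mm high; origin at the centre of its underside.
- die: Bystander: brass setting die standing up, loose, 48 mm across at the foot, 64 mm high; origin at the centre of its underside.
Mind the look-alikes: they are no part of the job. Leave any red look-alike of the part that bears heel_b_mid alone.

How it is judged (in metres and radians):
On the way, in this order (a step that is already met when the one before it is completed fails the run):
1. the wide bin is swung fully open (value of joint heel_bin above 0.52 rad), for 0.2 s.
2. both heels are in the tray (x of heel_a_mid in the frame of tray between -0.078 and 0.078 m and y of heel_a_mid in the frame of tray between -0.1 and 0.1 m and height (world z) of each of heel_a_mid, heel_b_mid below 0.06 m and x of heel_b_mid in the frame of tray between -0.078 and 0.078 m and y of heel_b_mid in the frame of tray between -0.1 and 0.1 m), for 0.2 s.
At the end, for the whole second after the job is handed in: Both heels lie at rest in the tray (centres within 78 mm in x and 100 mm in y of the tray's middle and less than 60 mm above the bench), the wide bin is shut (below 0.06 rad) and still, the narrow bin is shut (below 0.06 rad) (all of step 2 and value of joint each of heel_bin, punch_bin below 0.06 rad and velocity of joint heel_bin between -0.05 and 0.05 rad/s and linear speed of each of heel_a, heel_b below 0.02 m/s); the robot touches nothing.
It fails at once if the narrow bin is swung open (value of joint punch_bin above 0.15 rad).
It fails at once if the last, the tin or the die is shoved more than 30 mm or knocked over (distance of any of last, tin, die from where it was at the start of the episode above 0.03 m or angle between any of last, tin, die's own z axis and vertical above 0.5 rad).
It also fails if it takes over 59 s, if anything falls off the work surface, if the arm or the gripper's body presses on something with over 40 N, if the wrist force passes 120 N, or if a joint passes its speed limit or range.

### The arm

A 6-joint arm with a two-finger parallel gripper is mounted at the origin on the work surface. World frame = base frame: x ahead of the robot, y to its left, z up, the work surface at z = 0. Lengths are in mm, angles in rad, forces in N, time in s.
With the tool pointing down it reaches from about 300 to 775 mm from the base axis. Payload 14.6 kg.
Tool frame: the origin (TCP) lies midway between the tips of the shut fingers; the grasp point (between the pads) lies 19 mm behind it (manip.hold_point_z is the distance from the TCP to the grasp point, in mm); z points along the fingers, y is the direction in which the jaws open and shut (so a half turn about z gives the same grasp; the last joint's range is limited). The gripper opens to 94 mm and grips with 3 to 60 N. Pads are 16 mm wide; open, the fingers measure 119 mm over their backs; the gripper's body (75 mm by 177 mm) begins 78 mm behind the grasp point.
Start: joints at [-1.33, 0.3, 1.521, -0, 1.321, -0.067], TCP at [166.622, -524.143, 205.446] pointing down, gripper open.
Joint ranges: [-3.03, 3.03], [-0.79, 2.21], [0.23, 2.52], [-1.04, 4.18], [0, 3.07], [-2.55, 2.55]. Speed limits (rad/s): [2.22, 2.22, 2.57, 3.14, 3.14, 3.14].

### API

Orientations are given as [roll, pitch, yaw] about the fixed x, y, z axes, in that order (R = Rz(yaw) Ry(pitch) Rx(roll)).
In Python, from cell import manip gives the robot as it stands.
- The arm moves only by the shell command python3 -m crank 'ROWS' [OPENING] [FORCE]. ROWS is JSON, a list of rows, each an object with "offset": the shift along the world's x, y, z in m, a list of three; "spin": the turn about the world's z in degrees. In form: [{"offset": [dx, dy, dz], "spin": spin}, ...]. A call has exactly 8 rows; each row is the pose to reach, as a shift and turn from the pose measured when the call began; what a row does not reach only later rows make up. A row lasts 1/12 s, in which the tool goes at most 41.7 mm and 7.16 degrees, less where a joint would pass 70% of its speed; a pose out of reach is approached as far as the arm can. A call with a gripper value outside its range is refused whole. OPENING is the opening, from 0 (shut) to 1 (fully open), set as the call begins (- or left out, the last holds). The fingers move at their own pace and stop on an object; FORCE is the grip in N (left out, the last holds). Time passes only in rows, so rows that repeat a pose let the fingers close, or fill a call up. It gives the time, the measured TCP pose, the force and the opening at its end, in the units of the state.
- manip.read_state(): the state, without advancing time (a new reading comes with each control period).
- manip.camera(name): name is "scene" or "top"; returns a dict with "pixels" (384x512x3 uint8, red, green, blue), "fx", "fy", "cx", "cy" (pixels), "k1" (the pictures are not rectified: a ray, as slopes to the right and down, at radius r is drawn at 1 + k1 r^2 times it, then the intrinsics apply), "extrinsics" (4x4, takes a point from world to camera coordinates). Camera axes: x right, y down, z forward; pixel columns grow to the right and rows downward; lengths in mm; the calibration is good to about 2 mm. A picture is of the moment at which its call begins. There is no depth.
- manip.sign_off(): hands the job in, once; it reports no verdict.
Trained networks look in a picture, given as the dict that the camera call returned (one of the last four; its "shot" number tells which), for a name from the list of things; names that differ only in an ending like _2 or _b are one class to them, and where a whole thing is asked for, a point or a joint stands for the part that bears it (a point fixed in the world has none). Each returns a list of dicts, best first, with "conf" (0 to 1); they miss things now and then, are a little off and sometimes report something else, mostly with a low value. They report only what shows in the picture. A call takes as long as a camera call. They do not tell look-alikes from the thing itself.
- manip.search_frame(picture, name): "location" ([x, y, z] in mm, in world coordinates, good to about 4 mm: the middle of the surface that is visible of it).
- manip.masks_of(picture, name): "mask" (384x512 bool, what is visible of it).
The state is a dict: "clock": time; "joints": joint angles; "qd": joint speeds; "effort": joint torques, N m; "eef_pos": TCP position; "eef_rot": TCP orientation; "wrist_force": force on the tool from outside, world axes, zero at the start; "moment": the same for the moment, N m; "finger_gap": finger opening in mm.
Only numpy, scipy, OpenCV 4.12 (cv2) and the standard library are available. Lean on these libraries where they do the work, as an engineer would, in place of code of your own. Each camera call takes 0.05 s, during which the arm holds its last target. There are 200 camera calls.

## Working session

There is one attempt and no reset: what is moved stays moved. The work goes in short steps, Python scripts to look and compute and a shell command to move; the robot and the scene stay as the last step left them, time stands still between calls to the robot, and variables do not carry over. Pictures are saved under pics/ and viewed, about 8 in all and at most 12, crops included, and the job is handed in when it is done.

```bash
ls; mkdir -p pics; cat > h.py <<'E'
import numpy as np, cv2
from cell import manip
def proj(c,P):
    E=np.array(c["extrinsics"]);p=E[:3,:3]@np.array(P,float)+E[:3,3]
    x,y=p[0]/p[2],p[1]/p[2];s=1+c["k1"]*(x*x+y*y)
    return c["fx"]*x*s+c["cx"],c["fy"]*y*s+c["cy"]
def unproj(c,u,v,z):
    x=xd=(u-c["cx"])/c["fx"];y=yd=(v-c["cy"])/c["fy"]
    for _ in range(20):
        s=1+c["k1"]*(x*x+y*y);x,y=xd/s,yd/s
    E=np.array(c["extrinsics"]);R=E[:3,:3];o=-R.T@E[:3,3];d=R.T@np.array([x,y,1])
    return o+d*(z-o[2])/d[2]
def save(c,n,box=None,f=1):
    im=c["pixels"][:,:,::-1]
    if box: im=im[box[1]:box[3],box[0]:box[2]]
    cv2.imwrite("pics/"+n,cv2.resize(im,None,fx=f,fy=f,interpolation=cv2.INTER_CUBIC))
E
python3 - <<'E'
from h import *
cs={n:manip.camera(n) for n in("scene","top")}
for n,c in cs.items():
    save(c,n+"0.png",None,1.5)
    for k in["heel_rack","heel_a_mid","tray","punch_rack","last","tin","die","heel_bin_lip","heel_bin_rear","heel_bin_hinge"]:
        r=manip.search_frame(c,k)
        print(n,k,[(np.round(d["location"]).tolist(),[int(q) for q in proj(c,d["location"])],round(d["conf"],2)) for d in r[:4]])
E
```

```text
pics
scene heel_rack [([598.0, 121.0, 64.0], [289, 161], 0.77), ([570.0, 192.0, 79.0], [293, 141], 0.42)]
scene heel_a_mid [([571.0, 191.0, 75.0], [293, 143], 0.56), ([387.0, 102.0, 1.0], [228, 157], 0.48)]
scene tray [([390.0, 105.0, 3.0], [229, 156], 0.78), ([527.0, 170.0, 69.0], [277, 143], 0.18)]
scene punch_rack [([598.0, -140.0, 66.0], [242, 217], 0.96)]
scene last [([524.0, 374.0, 41.0], [306, 116], 0.86), ([572.0, 192.0, 76.0], [293, 142], 0.47)]
scene tin [([592.0, -402.0, 29.0], [182, 296], 0.83), ([525.0, 172.0, 70.0], [277, 142], 0.67)]
scene die [([427.0, -355.0, 21.0], [143, 257], 0.57)]
scene heel_bin_lip [([524.0, 171.0, 68.0], [276, 143], 0.66)]
scene heel_bin_rear [([527.0, 172.0, 70.0], [277, 142], 0.84)]
scene heel_bin_hinge [([601.0, 130.0, 66.0], [292, 159], 0.72)]
top heel_rack [([558.0, 158.0, 57.0], [190, 203], 0.7), ([413.0, -341.0, 30.0], [356, 251], 0.46)]
top heel_a_mid [([568.0, 203.0, 79.0], [173, 198], 0.67)]
top tray [([399.0, 130.0, 6.0], [201, 256], 0.61)]
top punch_rack [([576.0, -135.0, 62.0], [289, 196], 0.93), ([536.0, 156.0, 56.0], [190, 210], 0.74)]
top last [([500.0, 378.0, 52.0], [116, 222], 0.91)]
top tin []
top die [([415.0, -340.0, 29.0], [356, 250], 0.76)]
top heel_bin_lip [([535.0, 160.0, 50.0], [190, 210], 0.58), ([568.0, 204.0, 83.0], [173, 198], 0.45)]
top heel_bin_rear [([537.0, 158.0, 55.0], [190, 210], 0.94)]
top heel_bin_hinge [([561.0, 159.0, 62.0], [189, 201], 0.72)]
```

```bash
python3 - <<'E'
from h import *
import cv2
a=manip.camera("top");save(a,"t1.png",(70,130,420,300),2.2)
b=manip.camera("scene");save(b,"s1.png",(120,80,380,330),2.3)
E
```

```text
(no output)
```

View pics/t1.png

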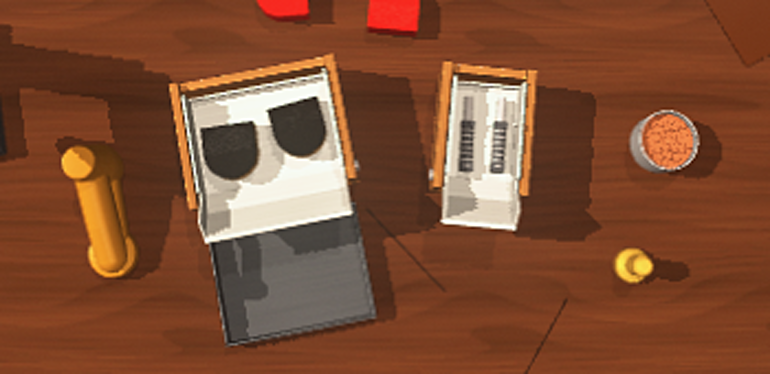

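View pics/s1.png

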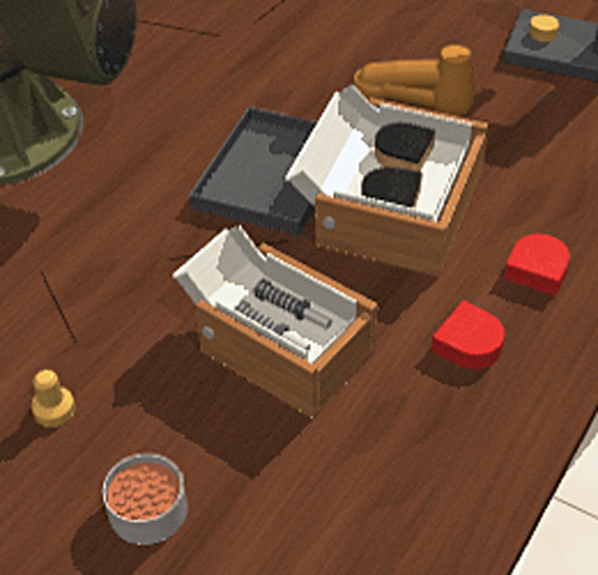

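The top view shows the wide bin with two dark-topped heels at crop (230,150) and (298,127). The tray is at (295,285), the narrow punch bin at (490,150), the last at (100,215), the tin at (668,140) and the die at (633,265).

Candidates for the heels are the two black-topped ones in the wide bin and two red look-alikes behind the racks, at top (285,8) and (393,15). By the description I want the black-topped pair. I'll leave the red ones alone.

```bash
python3 - <<'E'
from h import *
c=manip.camera("top")
f=lambda u,v,z:unproj(c,70+u/2.2,130+v/2.2,z)
for n,u,v,z in[("BL",170,86,85),("BR",333,56,85),("FR",357,178,85),("FL",190,210,85),("trayFL",228,346,26),("trayFR",375,318,26),("lipL",207,242,94),("lipR",354,214,94),("heelA",230,150,78),("heelB",298,127,78)]:
    print(n,f(u,v,z).round())
w=lambda p,q:np.degrees(np.arctan2(*(p-q)[1::-1]))
print("yaw along y:",w(f(170,86,85),f(333,56,85))-90, w(f(228,346,26),f(375,318,26))-90)
for k in("FL","FR"):pass
yaw=np.radians(w(f(170,86,85),f(333,56,85))-90)
ex=np.array([np.cos(yaw),np.sin(yaw),0]);ey=np.array([-ex[1],ex[0],0])
o=(f(170,86,85)+f(333,56,85))/2-150*ex; print("hinge origin",o.round())
o2=(f(357,178,85)+f(190,210,85))/2+20*ex; print("from front",o2.round())
o3=(f(207,242,94)+f(354,214,94))/2+59*ex; print("from lip",o3.round())
print(manip.read_state())
E
```

```text
BL [654. 282.  85.]
BR [694.  67.  85.]
FR [531.  34.  85.]
FL [490. 250.  85.]
trayFL [311. 209.  26.]
trayFR [347.  11.  26.]
lipL [449. 225.  94.]
lipR [484.  38.  94.]
heelA [569. 202.  78.]
heelB [600. 113.  78.]
yaw along y: 10.637930687583193 10.413786686011747
hinge origin [527. 147.  85.]
from front [531. 146.  85.]
from lip [525. 142.  94.]
{'clock': 1.25, 'joints': array([-1.32960149e+00,  2.99882098e-01,  1.52099271e+00,  3.39010909e-05,
        1.32067690e+00, -6.66068665e-02]), 'qd': array([-0.00236799, -0.00038328,  0.00092645, -0.00045748, -0.00229598,
        0.00067613]), 'effort': array([ 1.81176081e-03, -5.31662178e+01, -3.52912867e+01,  7.09035317e-02,
        2.13677360e-02, -2.01710981e-05]), 'eef_pos': array([ 166.63260008, -524.15074089,  205.45849344]), 'eef_rot': array([ 3.14154961e+00, -3.00483971e-05,  3.07793310e-01]), 'wrist_force': array([-0.51530572,  0.06034732, -0.24154535]), 'moment': array([ 0.03297447, -0.02646165,  0.02071942]), 'finger_gap': 93.89255355344902}
```

```bash
T='{"offset":[0.318,0.662,0],"spin":-7}'; python3 -m crank '[{"offset":[0.318,0.662,0],"spin":-7},{"offset":[0.318,0.662,0],"spin":-7},{"offset":[0.318,0.662,0],"spin":-7},{"offset":[0.318,0.662,0],"spin":-7},{"offset":[0.318,0.662,0],"spin":-7},{"offset":[0.318,0.662,0],"spin":-7},{"offset":[0.318,0.662,0],"spin":-7},{"offset":[0.318,0.662,0],"spin":-7}]' 0 20
```

```text
clock: 1.92
eef_pos: [311.2, -221.8, 205.7]
eef_rot: [3.141, -0.001, 0.185]
wrist_force: [2.2, -0.4, -0.1]
finger_gap: 43.9
```

Remaining to (485,138): +174, +360.

```bash
python3 -m crank '[{"offset":[0.174,0.360,0],"spin":0},{"offset":[0.174,0.360,0],"spin":0},{"offset":[0.174,0.360,0],"spin":0},{"offset":[0.174,0.360,0],"spin":0},{"offset":[0.174,0.360,0],"spin":0},{"offset":[0.174,0.360,0],"spin":0},{"offset":[0.174,0.360,0],"spin":0},{"offset":[0.174,0.360,0],"spin":0}]' 0 20
```

```text
clock: 2.58
eef_pos: [456.1, 79.0, 205.9]
eef_rot: [3.141, -0.001, 0.185]
wrist_force: [0.6, -1.2, 0.3]
finger_gap: 0.7
```

Now to (485,138,115).

```bash
python3 -m crank '[{"offset":[0.029,0.059,-0.03],"spin":0},{"offset":[0.029,0.059,-0.06],"spin":0},{"offset":[0.029,0.059,-0.09],"spin":0},{"offset":[0.029,0.059,-0.091],"spin":0},{"offset":[0.029,0.059,-0.091],"spin":0},{"offset":[0.029,0.059,-0.091],"spin":0},{"offset":[0.029,0.059,-0.091],"spin":0},{"offset":[0.029,0.059,-0.091],"spin":0}]' 0
python3 - <<'E'
from h import *
print(manip.read_state()["eef_pos"])
a=manip.camera("top");b=manip.camera("scene")
A=cv2.resize(a["pixels"][150:300,130:260],None,fx=3,fy=3,interpolation=2);B=cv2.resize(b["pixels"][90:240,190:340],None,fx=3,fy=3,interpolation=2)
cv2.imwrite("pics/c2.png",np.hstack([A,B])[:,:,::-1])
E
```

```text
clock: 3.25
eef_pos: [485.9, 137.5, 117.1]
eef_rot: [3.141, -0.005, 0.184]
wrist_force: [-0.5, -0.6, 0.2]
finger_gap: 0.3
[485.91943336 137.45430407 117.05021205]
```

View pics/c2.png

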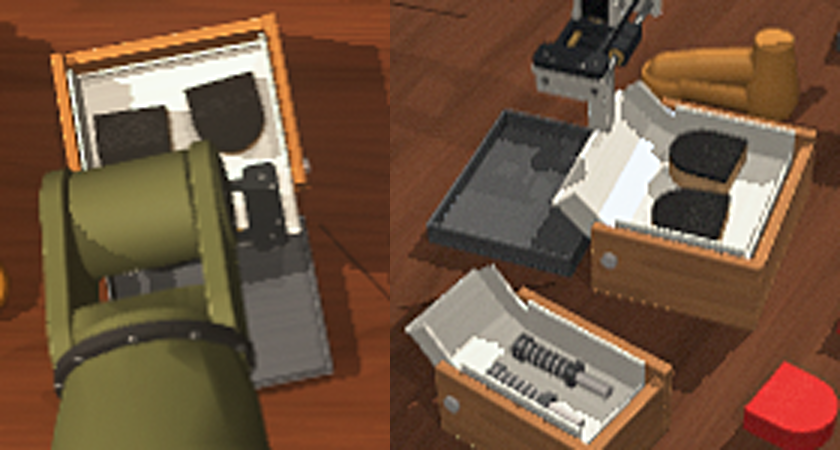

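```bash
python3 -m crank '[{"offset":[0.005,0.001,-0.014],"spin":0},{"offset":[0.005,0.001,-0.027],"spin":0},{"offset":[0.005,0.001,-0.032],"spin":0},{"offset":[0.004,0.001,-0.037],"spin":0},{"offset":[0.002,0.001,-0.042],"spin":0},{"offset":[0.0,0.0,-0.047],"spin":0},{"offset":[-0.002,0.0,-0.052],"spin":0},{"offset":[-0.002,0.0,-0.052],"spin":0}]' 0
```

```text
clock: 4.02
eef_pos: [484.4, 137.5, 65.1]
eef_rot: [3.141, -0.006, 0.185]
wrist_force: [3.4, -0.2, 1.2]
finger_gap: 0.8
```

```bash
python3 -m crank '[{"offset":[-0.001,0,-0.004],"spin":0},{"offset":[-0.001,0,-0.008],"spin":0},{"offset":[-0.002,0,-0.012],"spin":0},{"offset":[-0.003,-0.001,-0.015],"spin":0},{"offset":[-0.003,-0.001,-0.018],"spin":0},{"offset":[-0.003,-0.001,-0.020],"spin":0},{"offset":[-0.003,-0.001,-0.020],"spin":0},{"offset":[-0.003,-0.001,-0.020],"spin":0}]' 0
python3 - <<'E'
from h import *
a=manip.camera("top");b=manip.camera("scene")
A=cv2.resize(a["pixels"][150:300,130:260],None,fx=3,fy=3,interpolation=2);B=cv2.resize(b["pixels"][90:240,190:340],None,fx=3,fy=3,interpolation=2)
cv2.imwrite("pics/c3.png",np.hstack([A,B])[:,:,::-1])
E
```

```text
clock: 4.68
eef_pos: [483.1, 137.0, 49.1]
eef_rot: [3.141, -0.011, 0.184]
wrist_force: [-10.2, -0.9, 42.3]
finger_gap: 0.3
```

View pics/c3.png

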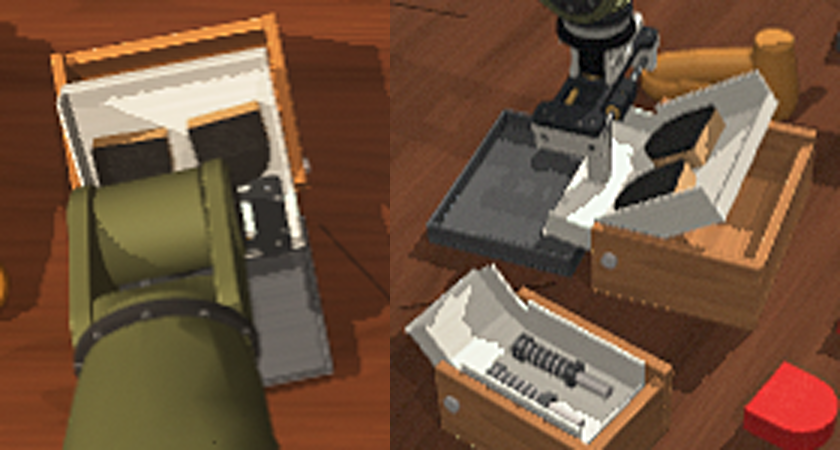

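Fully open: 42 N against the stop at z 49, and the heels stayed up the tilted floor. Their rear base edges are at about (128,137) and (221,110) in the left crop. Next I measure those on the tilted floor plane and raise the tool.

```bash
python3 -m crank '[{"offset":[0,0,0.04],"spin":0},{"offset":[0,0,0.08],"spin":0},{"offset":[0,0,0.12],"spin":0},{"offset":[0.03,0.005,0.13],"spin":0},{"offset":[0.07,0.013,0.13],"spin":0},{"offset":[0.11,0.02,0.13],"spin":0},{"offset":[0.15,0.028,0.13],"spin":0},{"offset":[0.15,0.028,0.13],"spin":0}]' 0.85
python3 - <<'E'
from h import *
c=manip.camera("top");save(c,"t4.png",(120,140,250,290),4)
o=np.array([528,146,0]);y=np.radians(10.6);R=np.array([[np.cos(y),np.sin(y)],[-np.sin(y),np.cos(y)]])
def fl(u,v):
    z=100
    for _ in range(60):
        p=R@(unproj(c,u,v,z)-o)[:2]; z=.7*z+.3*(50+p[0]*np.tan(np.radians(34)))
    return p.round(),round(z)
for u,v in[(92,145),(163,128),(185,118),(257,102),(65,92),(262,52)]: print(fl(130+u/3,150+v/3))
E
```

```text
clock: 5.45
eef_pos: [637.4, 165.4, 176.3]
eef_rot: [3.141, -0.009, 0.184]
wrist_force: [-1.0, -0.5, -0.4]
finger_gap: 50.4
(array([56., 85.]), 88)
(array([59., 15.]), 90)
(array([64., -8.]), 93)
(array([ 67., -78.]), 95)
(array([105.,  95.]), 121)
(array([108., -92.]), 123)
```

View pics/t4.png

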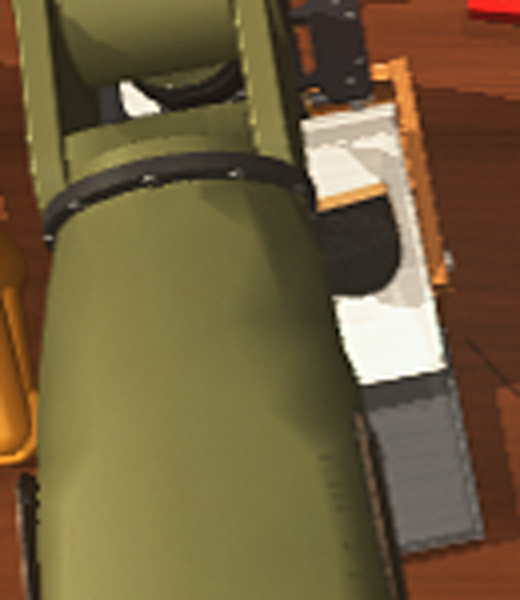

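The right heel is in place. It sits with its straight face up the slope and there is clear floor behind it for the fingers. I go down behind both heels with the fingers 80 mm apart.

```bash
python3 -m crank '[{"offset":[-0.029,-0.001,0],"spin":0},{"offset":[-0.029,-0.001,0],"spin":0},{"offset":[-0.029,-0.001,-0.02],"spin":0},{"offset":[-0.029,-0.001,-0.04],"spin":0},{"offset":[-0.029,-0.001,-0.055],"spin":0},{"offset":[-0.029,-0.001,-0.06],"spin":0},{"offset":[-0.029,-0.001,-0.06],"spin":0},{"offset":[-0.029,-0.001,-0.06],"spin":0}]' 0.85
```

```text
clock: 6.17
eef_pos: [605.7, 164.0, 117.9]
eef_rot: [3.141, -0.009, 0.184]
wrist_force: [0.3, 0.0, 0.1]
finger_gap: 79.8
```

```bash
python3 -m crank '[{"offset":[-0.010,-0.002,-0.010],"spin":0},{"offset":[-0.020,-0.004,-0.017],"spin":0},{"offset":[-0.029,-0.0055,-0.024],"spin":0},{"offset":[-0.039,-0.007,-0.030],"spin":0},{"offset":[-0.049,-0.009,-0.037],"spin":0},{"offset":[-0.059,-0.011,-0.044],"spin":0},{"offset":[-0.069,-0.013,-0.051],"spin":0},{"offset":[-0.079,-0.015,-0.057],"spin":0}]' 0.85
python3 - <<'E'
from h import *
b=manip.camera("scene");save(b,"s5.png",(190,90,340,240),4)
E
```

```text
clock: 6.83
eef_pos: [527.1, 149.1, 62.3]
eef_rot: [3.141, -0.012, 0.184]
wrist_force: [2.5, 0.6, 1.2]
finger_gap: 80.1
```

View pics/s5.png

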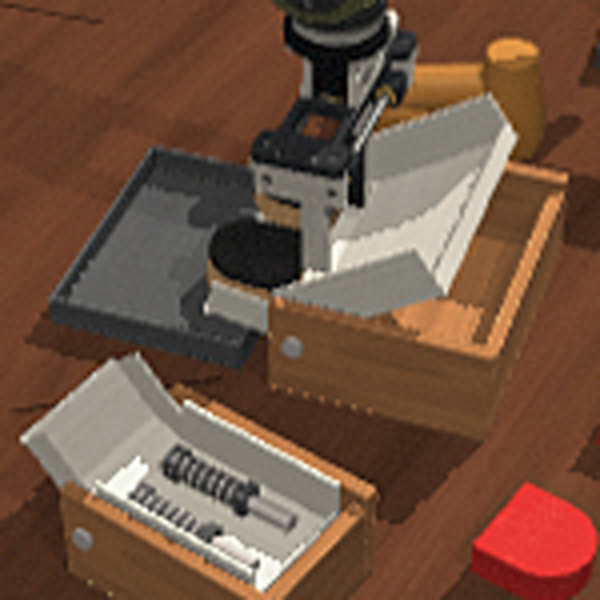

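Both heels are on the ramp in front of the fingers, the near one at (255,250) starting over the lip. I keep raking up and over it.

```bash
python3 -m crank '[{"offset":[-0.012,-0.002,-0.008],"spin":0},{"offset":[-0.024,-0.004,-0.011],"spin":0},{"offset":[-0.035,-0.0065,-0.010],"spin":0},{"offset":[-0.047,-0.009,-0.007],"spin":0},{"offset":[-0.059,-0.011,-0.004],"spin":0},{"offset":[-0.071,-0.013,-0.002],"spin":0},{"offset":[-0.083,-0.0155,-0.001],"spin":0},{"offset":[-0.090,-0.017,-0.001],"spin":0}]' 0.85
python3 - <<'E'
from h import *
b=manip.camera("scene");save(b,"s6.png",(190,90,340,240),4)
E
```

```text
clock: 7.55
eef_pos: [440.6, 133.1, 65.4]
eef_rot: [-3.141, -0.025, 0.184]
wrist_force: [18.1, 4.4, 36.9]
finger_gap: 79.5
```

View pics/s6.png

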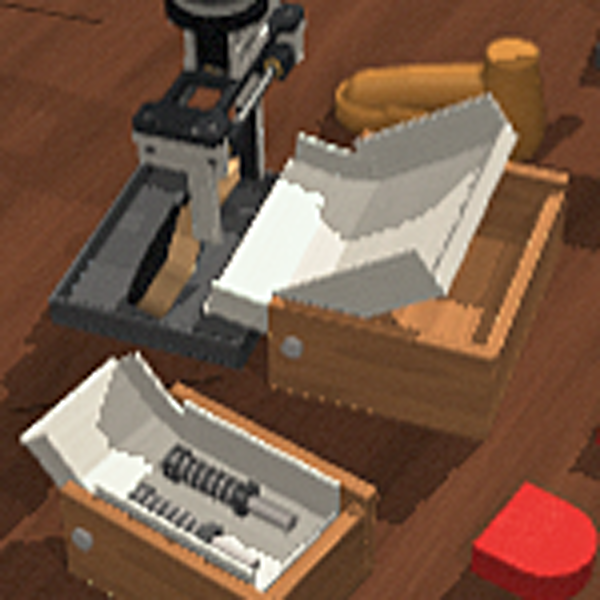

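The heels are in the tray, standing nose-down against the fingers. I lift and look at how they settle.

```bash
python3 -m crank '[{"offset":[0,0,0.01],"spin":0},{"offset":[0,0,0.02],"spin":0},{"offset":[0,0,0.035],"spin":0},{"offset":[0,0,0.05],"spin":0},{"offset":[0,0,0.07],"spin":0},{"offset":[0,0,0.07],"spin":0},{"offset":[0,0,0.07],"spin":0},{"offset":[0,0,0.07],"spin":0}]' 0.85
python3 - <<'E'
from h import *
b=manip.camera("scene");save(b,"s7.png",(190,90,340,240),4)
E
```

```text
clock: 8.27
eef_pos: [440.0, 133.0, 135.3]
eef_rot: [-3.141, -0.025, 0.184]
wrist_force: [-0.3, -0.1, -0.1]
finger_gap: 80.0
```

View pics/s7.png

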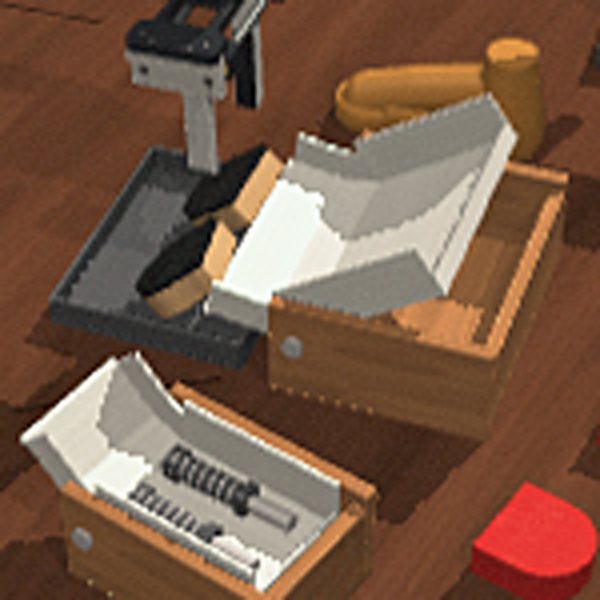

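The heels now lean back on the lip at (190,270) and (240,190). Shutting the bin like this might throw them, so I go behind them, above the ramp, and push their lower ends forward and down into the tray.

```bash
python3 -m crank '[{"offset":[0.030,0.006,0],"spin":0},{"offset":[0.050,0.009,0],"spin":0},{"offset":[0.050,0.009,-0.02],"spin":0},{"offset":[0.050,0.009,-0.05],"spin":0},{"offset":[0.050,0.009,-0.070],"spin":0},{"offset":[0.050,0.009,-0.077],"spin":0},{"offset":[0.050,0.009,-0.077],"spin":0},{"offset":[0.050,0.009,-0.077],"spin":0}]' 0.85
```

```text
clock: 8.98
eef_pos: [490.0, 141.9, 58.4]
eef_rot: [-3.141, -0.024, 0.184]
wrist_force: [0.3, 0.6, -0.2]
finger_gap: 79.6
```

```bash
python3 -m crank '[{"offset":[-0.008,-0.0015,0],"spin":0},{"offset":[-0.016,-0.003,0],"spin":0},{"offset":[-0.024,-0.0045,0.001],"spin":0},{"offset":[-0.032,-0.006,0.002],"spin":0},{"offset":[-0.040,-0.0075,0.002],"spin":0},{"offset":[-0.048,-0.009,0.002],"spin":0},{"offset":[-0.050,-0.0095,0.002],"spin":0},{"offset":[-0.050,-0.0095,0.002],"spin":0}]' 0.85
```

```text
clock: 9.65
eef_pos: [440.0, 132.5, 61.0]
eef_rot: [-3.141, -0.026, 0.184]
wrist_force: [3.0, 1.0, 3.1]
finger_gap: 80.1
```

```bash
python3 -m crank '[{"offset":[-0.006,-0.001,0],"spin":0},{"offset":[-0.012,-0.002,-0.006],"spin":0},{"offset":[-0.018,-0.0035,-0.013],"spin":0},{"offset":[-0.024,-0.0045,-0.020],"spin":0},{"offset":[-0.030,-0.0055,-0.027],"spin":0},{"offset":[-0.036,-0.0065,-0.033],"spin":0},{"offset":[-0.042,-0.008,-0.035],"spin":0},{"offset":[-0.046,-0.0085,-0.035],"spin":0}]' 0.85
python3 - <<'E'
from h import *
b=manip.camera("scene");save(b,"s8.png",(190,90,340,240),4)
E
```

```text
clock: 10.32
eef_pos: [403.4, 126.1, 31.3]
eef_rot: [-3.139, -0.051, 0.181]
wrist_force: [35.3, 6.2, 39.5]
finger_gap: 80.2
```

View pics/s8.png

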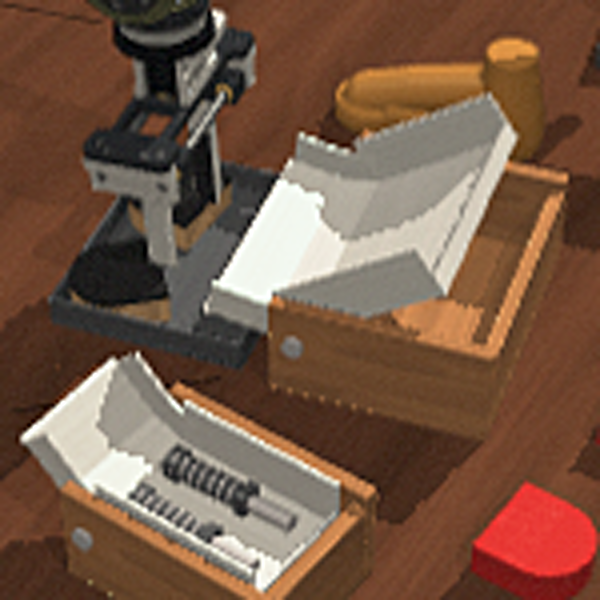

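The heels are almost flat, with their noses at the tray's front wall. I back off slightly, then rise.

```bash
python3 -m crank '[{"offset":[0.007,0.001,0.004],"spin":0},{"offset":[0.010,0.002,0.010],"spin":0},{"offset":[0.010,0.002,0.04],"spin":0},{"offset":[0.010,0.002,0.08],"spin":0},{"offset":[0.010,0.002,0.12],"spin":0},{"offset":[0.03,0.006,0.145],"spin":0},{"offset":[0.07,0.013,0.145],"spin":0},{"offset":[0.11,0.02,0.145],"spin":0}]' 0.85
python3 - <<'E'
from h import *
b=manip.camera("scene");save(b,"s9.png",(190,90,340,240),4)
for r in manip.search_frame(b,"heel_a_mid"): 
    p=np.array(r["location"]);d=p[:2]-[528,146];print(p.round(),r["conf"],"tray xy",round(d@[.983,.184]+122),round(d@[-.184,.983]-1))
E
```

```text
clock: 11.03
eef_pos: [512.2, 146.3, 177.3]
eef_rot: [-3.139, -0.047, 0.181]
wrist_force: [-0.5, -0.3, 0.0]
finger_gap: 80.2
```

View pics/s9.png

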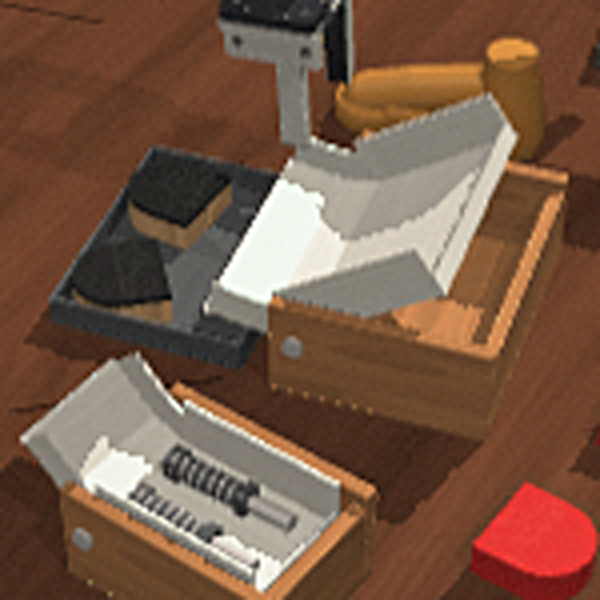

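Both heels lie flat in the tray. Next is over the raised rear floor.

```bash
python3 -m crank '[{"offset":[0.030,0.006,0],"spin":0},{"offset":[0.065,0.012,0],"spin":0},{"offset":[0.099,0.019,0],"spin":0},{"offset":[0.099,0.019,-0.02],"spin":0},{"offset":[0.099,0.019,-0.045],"spin":0},{"offset":[0.099,0.019,-0.057],"spin":0},{"offset":[0.099,0.019,-0.057],"spin":0},{"offset":[0.099,0.019,-0.057],"spin":0}]' 0.85
```

```text
clock: 11.8
eef_pos: [611.8, 165.1, 116.0]
eef_rot: [-3.139, -0.039, 0.181]
wrist_force: [0.4, -0.1, 0.5]
finger_gap: 80.2
```

```bash
python3 -m crank '[{"offset":[0.003,0.0005,-0.010],"spin":0},{"offset":[0.007,0.001,-0.019],"spin":0},{"offset":[0.010,0.002,-0.028],"spin":0},{"offset":[0.013,0.0025,-0.036],"spin":0},{"offset":[0.015,0.003,-0.044],"spin":0},{"offset":[0.017,0.003,-0.052],"spin":0},{"offset":[0.018,0.003,-0.059],"spin":0},{"offset":[0.018,0.003,-0.064],"spin":0}]' 0.85
```

```text
clock: 12.47
eef_pos: [629.7, 168.0, 50.8]
eef_rot: [-3.139, -0.038, 0.18]
wrist_force: [-0.1, 0.8, 2.0]
finger_gap: 79.6
```

```bash
python3 -m crank '[{"offset":[0,0,-0.001],"spin":0},{"offset":[0,0,-0.002],"spin":0},{"offset":[0,0,-0.003],"spin":0},{"offset":[0,0,-0.004],"spin":0},{"offset":[0,0,-0.004],"spin":0},{"offset":[0,0,-0.004],"spin":0},{"offset":[0,0,-0.004],"spin":0},{"offset":[0,0,-0.004],"spin":0}]' 0.85
```

```text
clock: 13.13
eef_pos: [630.0, 168.1, 50.0]
eef_rot: [-3.139, -0.04, 0.181]
wrist_force: [-15.4, -2.4, 30.9]
finger_gap: 80.3
```

It pressed 31 N against the shut stop at z 50. I rise and check.

```bash
python3 -m crank '[{"offset":[0,0,0.01],"spin":0},{"offset":[0,0,0.04],"spin":0},{"offset":[0,0,0.08],"spin":0},{"offset":[0,0,0.12],"spin":0},{"offset":[0,0,0.16],"spin":0},{"offset":[0,0,0.18],"spin":0},{"offset":[0,0,0.18],"spin":0},{"offset":[0,0,0.18],"spin":0}]' 0.85
python3 - <<'E'
from h import *
b=manip.camera("scene");save(b,"s10.png",(120,80,340,290),2.8)
print(manip.read_state()["wrist_force"])
t=manip.camera("top")
for c in(b,t):
  for r in manip.search_frame(c,"heel_a_mid"): 
    p=np.array(r["location"]);d=p[:2]-[528,146];print(p.round(),r["conf"],"tray xy",round(d@[.983,.184]+122),round(d@[-.184,.983]-1))
  for k in("last","tin","die"): print(k,[np.round(r["location"]) for r in manip.search_frame(c,k)[:1]])
E
```

```text
clock: 13.8
eef_pos: [630.1, 168.1, 230.6]
eef_rot: [-3.139, -0.041, 0.181]
wrist_force: [0.0, 0.2, -0.7]
finger_gap: 79.8
[-0.06561083  0.39214513 -0.4851769 ]
[368. 157.  30.] 0.67 tray xy -34 40
last [array([527., 368.,  38.])]
tin [array([ 594., -402.,   29.])]
die [array([ 427., -357.,   21.])]
[580.  90.  56.] 0.4 tray xy 162 -66
[512. 381.  59.] 0.38 tray xy 149 233
last [array([513., 384.,  57.])]
tin [array([ 583., -395.,   35.])]
die [array([ 412., -341.,   27.])]
```

View pics/s10.png

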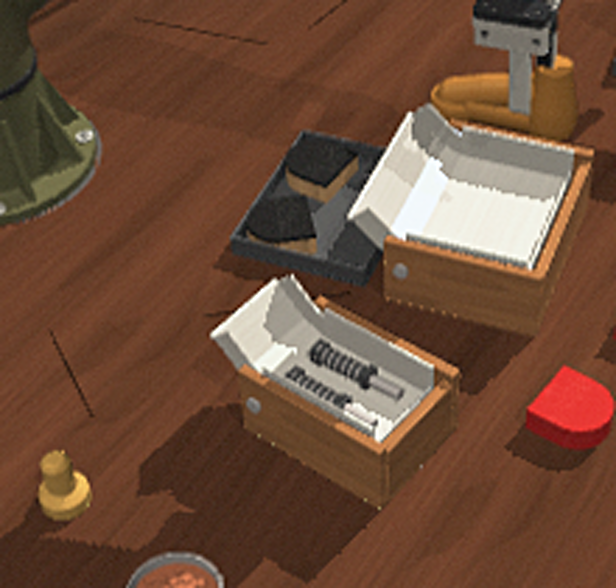

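The bin is shut and empty. Both heels are in the tray, at crop (320,165) and (283,220), and the bystanders are in place. I check both heel centres by calibration before handing in.

```bash
python3 - <<'E'
from h import *
b=manip.camera("scene");ok=True
for u,v in((322,163),(281,219)):
    p=unproj(b,120+u/2.8,80+v/2.8,34);d=p[:2]-[528,146]
    x,y=d@[.983,.184]+122,d@[-.184,.983]-1;print(round(x),round(y));ok&=abs(x)<66 and abs(y)<85
if ok: manip.sign_off();print("signed off")
E
```

```text
-26 42
-31 -65
the job is handed in; nothing more can be done
signed off
```

I handed the job in at about 14 s of the 59 s: both heels are in the tray and the wide bin is empty and shut. The sign-off gave no verdict.

- **Opening:** I pushed the wide bin open from inside the ramp until it hit its stop, at 42 N.
- **Raking:** I raked both heels over the lip together with the fingers 80 mm apart. They ended up leaning against the lip, so I pushed them forward from behind until they lay in the tray.
- **Shutting:** I pressed the rear floor down to its stop, at 31 N, and then raised the arm clear of everything.

**Last checks:**
- **Heel positions:** the centres are at about (-26, 42) and (-31, -65) mm in the tray frame, within the 78 mm and 100 mm limits.
- **Bins:** the wide bin looks shut and the narrow bin still looks shut. I could not read the bin angles directly.
- **Bystanders:** in the scene camera the last, tin and die are within about 7 mm of where they started, which is roughly the detector's scatter. In the top view the last came out about 15 mm off with the arm over that area, still under the 30 mm limit.
- **What disagreed:** the top-view detector missed the heels and gave two low-confidence false hits, and the scene detector found only one. So I took the heel centres by eye from the scene picture. The second heel may rest slightly on the tray's edge.

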